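Pin the ring tray to the counter rail

ROBOT

A 6-joint arm with a two-finger parallel gripper is mounted at the origin on the work surface. World frame = base frame: x ahead of the robot, y to its left, z up, the work surface at z = 0. Lengths are in m, angles in rad, forces in N, time in s.
With the tool pointing down it reaches from about 0.35 to 0.775 m from the base axis. Payload 5.5 kg.
Tool frame: the origin (TCP) lies between the finger pads; the fingertips stand 8 mm ahead of it and the grasp point (between the pads) lies 11 mm behind it; z points along the fingers, y is the line along which they close (so a half turn about z gives the same grasp; the last joint's range is limited). The gripper opens to 85 mm and grips with 20 to 120 N. Pads are 22 mm wide; open, the fingers measure 114 mm over their backs; the gripper's body (76 mm by 85 mm) begins 54 mm behind the grasp point. The pads swing forward as they close: fully open they stand 13 mm farther back than shut.
Start: joints at [1.145, 0.313, 0.046, 1.304, 0, 1.431], TCP at [0.162, 0.552, 0.239] pointing down, gripper open.
Joint ranges: [-2.76, 2.76], [-0.86, 1.69], [-1.03, 1.26], [-2.2, 2.34], [-1.47, 1.5], [-3.14, 3.14]. Speed limits (rad/s): [2.57, 2.57, 3.14, 3.14, 3.14, 3.14].

INTERFACE

Orientations are given as a unit quaternion [w, x, y, z].
In Python, from workcell import status, vision, job gives the robot as it stands. The module is installed in compiled form; this text tells all that it offers.
- The arm moves only by the tool apply_moves, never from a script. Its argument "moves" is one flat list of numbers, 6 for each row, row after row: the shift along the world's x, y, z in units of 25 mm (1.0 is 25 mm), then the turn, a rotation vector about the world's x, y, z in rad. In form: [x, y, z, rx, ry, rz, x, y, z, rx, ry, rz, ...]. A call has 1 to 20 rows; each row is the pose to reach, as a shift and turn from the pose commanded when the call began; what a row does not reach only later rows make up. A row lasts 1/12 s, in which the tool goes at most 41.7 mm and 7.16 degrees, less where a joint would pass 70% of its speed; a pose out of reach is approached as far as the arm can. A call with a gripper value outside its range is refused whole. "claw" is the opening in per cent of the stroke, from 0 (shut) to 100 (fully open), set as the call begins (left out, the last holds). The fingers move at their own pace and stop on an object; "newtons" is the grip in N (left out, the last holds). Time passes only in rows, so rows that repeat a pose let the fingers close. It gives the time, the measured TCP pose, the force, the opening and the grip force at its end, in the units of the state.
- status.get_state(): the state, without advancing time (a new reading comes with each control period).
- vision.read_camera(name): name is "scene" or "top" or "wrist"; returns a dict with "image" (400x640x3 uint8, blue, green, red), "camera_matrix" (3x3 intrinsics, pixels), "camera_from_world" (4x4, takes a point from world to camera coordinates). Camera axes: x right, y down, z forward; pixel columns grow to the right and rows downward; lengths in m; the calibration is good to about 2 mm. The wrist camera is an equidistant fisheye: a pixel r from the principal point sees the ray r / f radians off the axis. A picture is of the moment at which its call begins. There is no depth.
- job.hand_in(): hands the job in; it is judged then, once.
The state is a dict: "clock": time; "joint_pos": joint angles; "qvel": joint speeds; "tau": joint torques, N m; "tcp_pos": TCP position; "orientation": TCP orientation; "wrist_force": force on the tool from outside, world axes, zero at the start; "ft_torque": the same for the moment, N m; "finger_gap": finger opening in m; "grip_force": force on a finger pad.
Only numpy, scipy, OpenCV 4.12 (cv2) and the standard library are available. Lean on these libraries where they do the work, as an engineer would, in place of code of your own. Each camera call takes 0.05 s, during which the arm holds its last target. There are 200 camera calls.

TASK

On this gem stall the red ring tray's steel tongue has slipped along the counter rail, one way or the other, so its bolt hole no longer lines up with the hole in the yellow anchor block underneath. Push the tapered drift (blue handle) down through both holes until its collar meets the tongue, so that it wedges them into line, then pull it out, stand it back in the wooden block and lower the brass bolt fully home through both holes and let go. Feel your way: never press drift or bolt against the tongue or the anchor with more than about 50 N, and leave the ring case, brass pan and stone dish where they are.

Things in the scene. Friction and masses are not known exactly. Their poses are not given: they have to be found in the camera images.
- tongue: Dark steel plate 6 mm thick, 56 mm wide, carrying the red ring tray (22 mm high, 70 mm from the hole to -y) on a fixed rail. Origin: centre of its 20 mm through hole, top face, 66 mm above the table; z up, y along the rail away from the tray. Slides only along its y (20 mm each way), with 6 N friction; stays where left. Lined up, it will have moved 8 to 12 mm to +y or to -y: this is not measured.
- tongue_mark (a point): A mark on the tongue's top, 25 mm to +y of its hole's centre. Beneath the tongue is a fixed yellow anchor block, 60 mm high, with a 20 mm through hole, 8 to 12 mm to +y or -y of the tongue's. A thin tip about 5.5 mm to that side finds both open; on the other side it lands on the block's top, 6 mm down. Going down, the drift's axis must travel on to that side.
- drift_grip (a point): Middle of the drift's blue round handle (20 mm diameter, 50 mm long, upright); z from tip to handle. Below: steel collar 30 mm diameter, 6 thick, underside 31 mm below this point; shank 18.5 mm diameter, 32 long; taper 30 long to a 4 mm tip 93 mm below this point. About 0.16 kg. Starts upright in one socket of the block, collar on its top.
- bolt_grip (a point): On the axis of the brass bolt's round head (20 mm diameter, from 12 mm above to 24 mm below this point); z from tip to head. Flange 30 mm diameter, 3 thick, underside 27 mm below this point; plain 16 mm shank, small chamfer, tip 72 mm below this point. About 0.12 kg; no thread, it drops in. Starts upright in the other socket, flange on the block's top.
- socket_a (a point): Centre of the mouth of one socket (22 mm wide, right through) in the fixed wooden block, 70 x 130 x 70 mm high; on the block's top, 70 mm above the table. The block's y axis runs from socket a to socket b, 80 mm apart. Either tool may start in it.
- socket_b (a point): Centre of the mouth of the other socket of the block, same size and height.
- ring_case: Orange ring case 60 x 60 mm, 45 mm high with its stone, loose; origin under its centre. Leave it.
- brass_pan: Small round brass pan with stones, 96 mm across, 16 mm high, loose; origin under its centre. Leave it.
- stone_dish: White dish of red stones 100 x 130 x 25 mm, loose; origin under its centre. Leave it.
Not all that is in view belongs to the job. Of the things that look like the part that bears drift_grip, the smallest one is meant.

How it is judged:
By the outcome, as a careful person would: the job done as asked, in the order asked, and still so for the second after the job is handed in, with the robot touching nothing.
It also fails if it takes over 72 s, if anything falls off the work surface, if the arm or the gripper's body presses on something with over 40 N, if the wrist force passes 120 N, or if a joint passes its speed limit or range.

## Working session

There is one attempt and no reset: what is moved stays moved. The work goes in short steps, Python scripts to look and compute and a tool call to move; the robot and the scene stay as the last step left them, time stands still between calls to the robot, and variables do not carry over. Pictures are saved under pics/ and viewed, at most 10 in all, crops included, and the job is handed in when it is done.

Besides the shell and the picture viewer there is one more tool, called after "Call:" by a JSON object that holds its "api" and its "payload", one argument or row to a line. apply_moves: Moves the arm, as the interface text tells. Its arguments: {"type":"object","properties":{"moves":{"type":"array","items":{"type":"number"}},"claw":{"type":"number"},"newtons":{"type":"number"}},"required":["moves"]}

```bash
mkdir -p pics
cat > h.py <<'E'
from workcell import status, vision, job
import numpy as np, cv2
def cam(n):
    d=vision.read_camera(n); return d["image"],np.array(d["camera_matrix"]),np.array(d["camera_from_world"])
def ray(n,K,T,px):
    u,v=(px[0]-K[0,2])/K[0,0],(px[1]-K[1,2])/K[1,1]
    if n=="wrist":
        t=np.hypot(u,v); s=np.sin(t)/max(t,1e-9); d=np.array([u*s,v*s,np.cos(t)])
    else: d=np.array([u,v,1.])
    R=T[:3,:3]; return -R.T@T[:3,3], R.T@d
def onz(n,K,T,px,z):
    o,d=ray(n,K,T,px); return o+d*(z-o[2])/d[2]
def proj(n,K,T,p):
    c=T[:3,:3]@np.array(p)+T[:3,3]
    if n=="wrist":
        r=np.hypot(c[0],c[1]); t=np.arctan2(r,c[2]); q=c[:2]/max(r,1e-9)*t
    else: q=c[:2]/c[2]
    return np.array([q[0]*K[0,0]+K[0,2],q[1]*K[1,1]+K[1,2]])
E
python3 - <<'E'
from h import *
ims=[]
for n in ["scene","top","wrist"]:
    im,K,T=cam(n); cv2.imwrite(f"pics/{n}0.png",im); np.savez(f"{n}0.npz",K=K,T=T)
    print(n,K[0,0],K[0,2],K[1,2],np.round(-T[:3,:3].T@T[:3,3],3),np.round(T[2,:3],2))
print(status.get_state())
E
```

```text
scene 476.4341383391742 327.9393371464457 199.3861838945299 [ 0.956 -0.164  0.703] [-0.48  0.33 -0.81]
top 411.12969930756714 331.75318932320107 202.93399947739658 [0.521 0.119 0.751] [ 0.04 -0.05 -1.  ]
wrist 309.70691628693146 325.7552482055363 199.62955700275887 [0.088 0.573 0.374] [ 0.29 -0.09 -0.95]
{'clock': 0.15, 'joint_pos': array([ 1.14540508e+00,  3.13843206e-01,  4.52477789e-02,  1.30356214e+00,
       -1.50369620e-05,  1.43118704e+00]), 'qvel': array([ 4.91298700e-05, -1.88554394e-03,  3.10336945e-03,  2.16189900e-04,
        1.05670514e-03,  1.02059589e-03]), 'tau': array([ 2.08878359e-03, -4.81064343e+01,  2.98815984e+01,  1.39439970e-02,
       -1.04679739e-04,  1.68267985e-05]), 'tcp_pos': array([0.16196891, 0.55134964, 0.23860818]), 'orientation': array([-1.82507984e-04,  1.42405184e-01,  9.89808214e-01, -6.55738417e-04]), 'wrist_force': array([-0.53020916,  0.04848502, -0.37894263]), 'ft_torque': array([-0.01039233,  0.01894847,  0.05486802]), 'grip_force': 0.0, 'finger_gap': 0.08546053423363213}
```

View pics/top0.png

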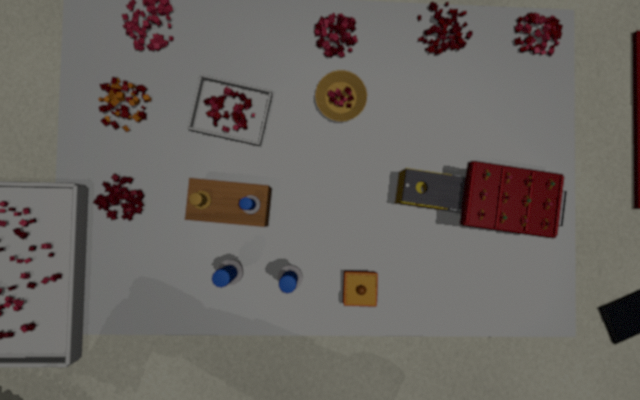

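View pics/scene0.png

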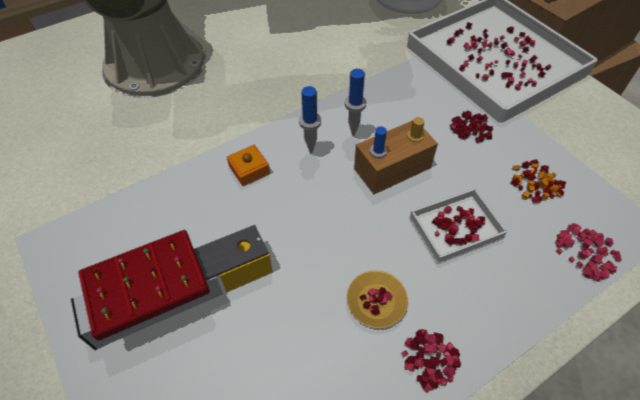

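The top view shows the tongue's hole near (421,187) and the wood block at (228,202). There are three blue-handled things, in top-view pixels: (247,204) in the block, and (223,275) and (289,283) standing on the table. The one in the block looks smallest and is in a socket, so it fits. I'll confirm that in an enlarged crop and measure.

Run:
```python
from h import *
t=cv2.imread("pics/top0.png"); s=cv2.imread("pics/scene0.png")
c=lambda im,x,y,w,h:cv2.resize(im[y:y+h,x:x+w],(400,300),interpolation=cv2.INTER_CUBIC)
cv2.imwrite("pics/crop1.png",np.vstack([np.hstack([c(t,390,160,80,60),c(s,190,220,100,75)]),np.hstack([c(t,180,170,140,105),c(s,290,60,160,120)])]))
P={n:np.load(n+"0.npz") for n in("top","scene")}
def blobs(n,im,lo,hi,amin):
    m=cv2.inRange(cv2.cvtColor(im,cv2.COLOR_BGR2HSV),lo,hi)
    for q in cv2.findContours(m,cv2.RETR_EXTERNAL,cv2.CHAIN_APPROX_NONE)[0]:
        if cv2.contourArea(q)>amin:
            r=cv2.minAreaRect(q); print(n,[np.round(a,1) for a in r],cv2.contourArea(q))
for n,im in(("top",t),("scene",s)):
    print("blue");blobs(n,im,(105,120,60),(125,255,255),40)
    print("yellow");blobs(n,im,(18,110,50),(32,255,255),15)
    print("wood");blobs(n,im,(5,80,40),(17,220,200),300)
z=lambda px,h:np.round(onz("top",P["top"]["K"],P["top"]["T"],px,h),4)
print("drift",z((246,204),.126),"bolt",z((198,199),.109),"hole",z((421,187),.066),"mark",z((407,185),.066))
```

```text
blue
top [array([287.2, 283.4]), array([16.4, 17.1]), np.float64(18.4)] 212.0
top [array([220.8, 277.8]), array([16.3, 17. ]), np.float64(45.0)] 217.5
top [array([246., 203.]), array([10., 12.]), np.float64(90.0)] 102.0
yellow
top [array([361., 289.]), array([28., 28.]), np.float64(90.0)] 735.0
top [array([423. , 205.2]), array([46.5,  2.8]), np.float64(8.6)] 75.5
top [array([200.1, 199.7]), array([18.3, 20.1]), np.float64(63.4)] 278.5
top [array([418.8, 186.7]), array([ 7.6, 12.2]), np.float64(7.1)] 56.0
top [array([341. ,  95.5]), array([49., 50.]), np.float64(90.0)] 1915.0
wood
top [array([360. , 288.5]), array([35., 34.]), np.float64(90.0)] 1134.0
top [array([227.8, 202.1]), array([82.5, 41.6]), np.float64(5.4)] 3231.5
top [array([340.1,  97.3]), array([21.2, 25.7]), np.float64(84.3)] 367.5
blue
scene [array([379.4, 139.5]), array([ 9.5, 25.6]), np.float64(6.7)] 209.5
scene [array([309. , 104.1]), array([36.2, 13.2]), np.float64(87.6)] 420.0
scene [array([356.2,  86.5]), array([12.4, 35.4]), np.float64(3.6)] 385.5
yellow
scene [array([376.8, 299.3]), array([59.4, 55.9]), np.float64(45.0)] 2594.5
scene [array([247., 272.]), array([19.2, 53.8]), np.float64(66.8)] 916.5
scene [array([244. , 245.5]), array([ 9., 12.]), np.float64(90.0)] 86.5
scene [array([415., 129.]), array([24., 16.]), np.float64(90.0)] 275.0
wood
scene [array([248.6, 164.2]), array([34. , 35.8]), np.float64(63.4)] 1051.5
scene [array([395.2, 154.8]), array([51.6, 84.9]), np.float64(65.6)] 3099.0
scene [array([574.5,  46.5]), array([ 93., 129.]), np.float64(90.0)] 5895.5
scene [array([13.8, 18.5]), array([37.5, 34.6]), np.float64(80.0)] 522.0
drift [0.5415 0.2192 0.126 ] bolt [0.5484 0.2954 0.109 ] hole [ 0.5777 -0.0635  0.066 ] mark [ 0.5806 -0.0396  0.066 ]
```

View pics/crop1.png

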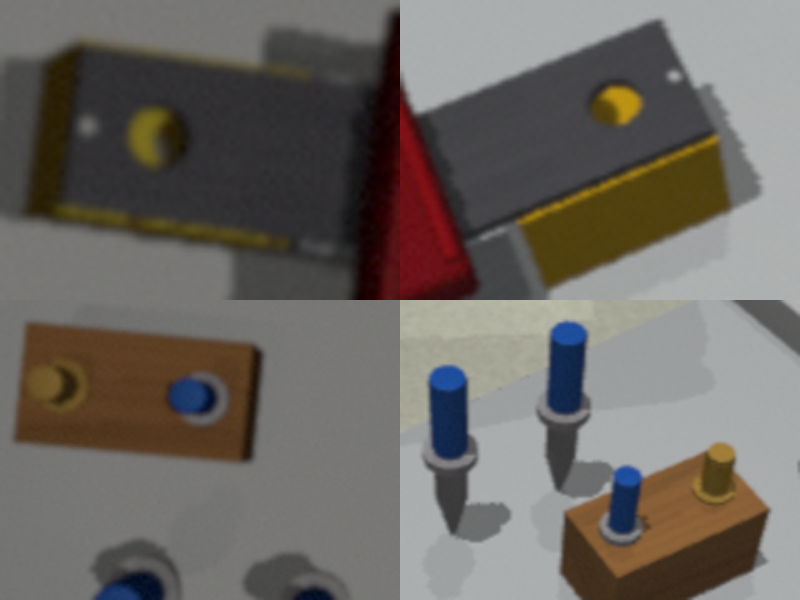

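The crop confirms that the drift in the block, at top (246,203) and scene (379,140), is the smallest of the three, with its collar on the block. The other two are larger and stand on the table. In the tongue's hole the yellow is on the +y side (left) and dark on the -y side (right). That suggests the anchor hole lies toward -y, but I'll check it from the wrist camera. Next I'll refine the positions.

Run:
```python
from h import *
P={n:np.load(n+"0.npz") for n in("top","scene")}
def tri(a,b):
    (o1,d1),(o2,d2)=[ray(n,P[n]["K"],P[n]["T"],p) for n,p in(("top",a),("scene",b))]
    d1/=np.linalg.norm(d1);d2/=np.linalg.norm(d2)
    s=np.linalg.lstsq(np.c_[d1,-d2],o2-o1,rcond=None)[0]; p,q=o1+d1*s[0],o2+d2*s[1]; return np.round((p+q)/2,4),round(np.linalg.norm(p-q)*1000,1)
z=lambda n,px,h:np.round(onz(n,P[n]["K"],P[n]["T"],px,h),4)
print("drift scene mid",z("scene",(379.4,139.5),.101),"top disc",z("top",(245,203.3),.126))
print("drift collar scene", z("scene",(378.5,150.5),.076))
print("bolt top disc",z("scene",(417.5,121),.109), z("top",(189+0,192),.109), z("top",(180+46*.35,170+84*.35),.109))
hs=(190+615*.25,220+104*.25); ms=(190+674*.25,220+76*.25)
print("hole scene",z("scene",hs,.066),"mark",z("scene",ms,.066))
print("hole top",z("top",(421.4,187.4),.066),"mark",z("top",(407.6,185.2),.066))
print("tri",tri((421.4,187.4),hs),tri((407.6,185.2),ms))
print("decoys",tri((220.8,280),(357,72)),tri((287.2,284.5),(309.5,90)))
# block top corners from crop
for c in((27,323),(257,345),(247,462),(15,440)):
    print(z("top",(180+c[0]*.35,170+(c[1]-300)*.35),.07))
```

```text
drift scene mid [0.5426 0.2211 0.101 ] top disc [0.5425 0.2207 0.126 ]
drift collar scene [0.5453 0.22   0.076 ]
bolt top disc [0.5498 0.2979 0.109 ] [0.5589 0.3094 0.109 ] [0.5477 0.2983 0.109 ]
hole scene [0.6651 0.0635 0.066 ] mark [0.6674 0.0898 0.066 ]
hole top [ 0.5771 -0.0642  0.066 ] mark [ 0.5803 -0.0406  0.066 ]
tri (array([ 0.6284, -0.    ,  0.1168]), np.float64(149.1)) (array([0.632 , 0.0221, 0.12  ]), np.float64(150.4))
decoys (array([0.4325, 0.2478, 0.1574]), np.float64(2.1)) (array([0.4271, 0.1536, 0.1584]), np.float64(1.7))
[0.584  0.3209 0.07  ]
[0.5742 0.1897 0.07  ]
[0.5066 0.1939 0.07  ]
[0.517  0.3256 0.07  ]
```

Call:
{"api": "apply_moves", "payload": {
  "moves": [16.4, -27.4, 0, 0, 0, -1.38, 16.4, -27.4, 0, 0, 0, -1.38, 16.4, -27.4, 0, 0, 0, -1.38, 16.4, -27.4, 0, 0, 0, -1.38, 16.4, -27.4, 0, 0, 0, -1.38, 16.4, -27.4, 0, 0, 0, -1.38, 16.4, -27.4, 0, 0, 0, -1.38, 16.4, -27.4, 0, 0, 0, -1.38, 16.4, -27.4, 0, 0, 0, -1.38, 16.4, -27.4, 0, 0, 0, -1.38, 16.4, -27.4, 0, 0, 0, -1.38, 16.4, -27.4, 0, 0, 0, -1.38, 16.4, -27.4, 0, 0, 0, -1.38, 16.4, -27.4, 0, 0, 0, -1.38, 16.4, -27.4, 0, 0, 0, -1.38, 16.4, -27.4, 0, 0, 0, -1.38, 16.4, -27.4, 0, 0, 0, -1.38, 16.4, -27.4, -3.5, 0, 0, -1.38, 16.4, -27.4, -3.5, 0, 0, -1.38, 16.4, -27.4, -3.5, 0, 0, -1.38],
  "claw": 50
}}

```text
clock: 1.82
tcp_pos: [0.5728, -0.1349, 0.1513]
orientation: [0.001, 0.74, 0.672, 0.0]
wrist_force: [0.4, 0.5, 0.1]
finger_gap: 0.0423
grip_force: 0.0
```

Run:
```python
from h import *
n="wrist"; im,K,T=cam(n); cv2.imwrite("pics/w1.png",im); np.savez("w1.npz",K=K,T=T)
print(-T[:3,:3].T@T[:3,3])
p=proj(n,K,T,(.577,-.064,.066)); print(p)
x,y=int(p[0])-60,int(p[1])-45; x=max(0,x);y=max(0,y)
print(x,y); cv2.imwrite("pics/w1c.png",cv2.resize(im[y:y+90,x:x+120],(800,600),interpolation=cv2.INTER_CUBIC))
P={n:np.load(n+"0.npz") for n in("top","scene")}
for px in((243.75,246),(258.5,239)): print(onz("scene",P["scene"]["K"],P["scene"]["T"],px,.066))
```

```text
[ 0.58030802 -0.05778943  0.28653532]
[321.33212461 113.08942138]
261 68
[ 0.58060382 -0.06460407  0.066     ]
[ 0.58208116 -0.03970907  0.066     ]
```

View pics/w1c.png

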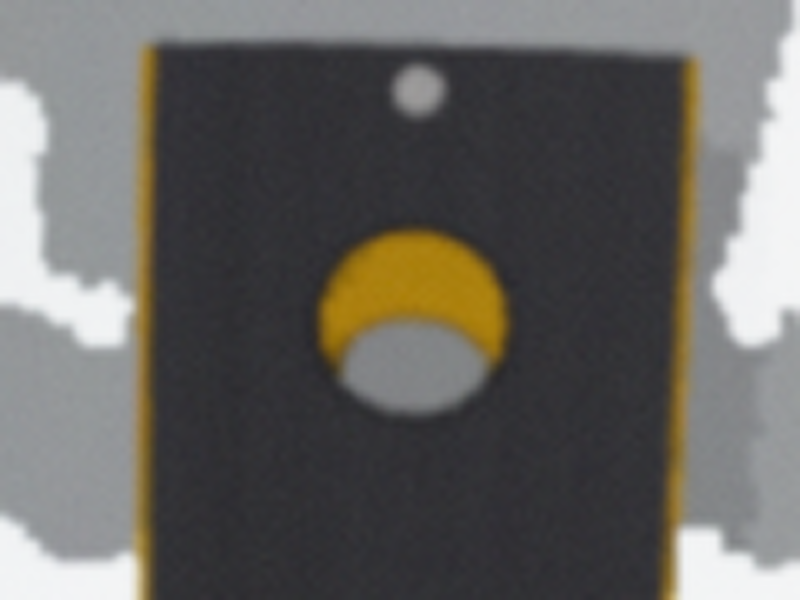

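The wrist crop shows the tongue from above, with the mark at (418,91) and the hole at (413,322). The anchor's opening (grey) is at the lower, -y side, and its near arc at row 318 puts the offset at about 9.6 mm. So the drift must travel toward -y. Now I'll fetch it.

Call:
{"api": "apply_moves", "payload": {
  "moves": [0, 0, 2, 0, 0, 0, -1.2, 14.2, 2, 0, 0, 0, -1.2, 14.2, 2, 0, 0, 0, -1.2, 14.2, 2, 0, 0, 0, -1.2, 14.2, 2, 0, 0, 0, -1.2, 14.2, 2, 0, 0, 0, -1.2, 14.2, 2, 0, 0, 0, -1.2, 14.2, 2, 0, 0, 0, -1.2, 14.2, 2, 0, 0, 0, -1.2, 14.2, 2, 0, 0, 0, -1.2, 14.2, 2, 0, 0, 0, -1.2, 14.2, 2, 0, 0, 0, -1.2, 14.2, 2, 0, 0, 0, -1.2, 14.2, 0, 0, 0, 0, -1.2, 14.2, -1, 0, 0, 0, -1.2, 14.2, -2, 0, 0, 0, -1.2, 14.2, -2.35, 0, 0, 0, -1.2, 14.2, -2.35, 0, 0, 0]
}}

```text
clock: 3.37
tcp_pos: [0.5402, 0.22, 0.0909]
orientation: [-0.001, 0.741, 0.672, -0.002]
wrist_force: [-0.5, 0.1, 1.1]
finger_gap: 0.0427
grip_force: 0.0
```

Run:
```python
from h import *
s=status.get_state(); print(s["tcp_pos"],s["wrist_force"],s["finger_gap"])
im,K,T=cam("wrist"); cv2.imwrite("pics/w2.png",im)
im2,K2,T2=cam("scene"); 
o=np.vstack([im[0:400,120:520]]); p=proj("scene",K2,T2,s["tcp_pos"]); x,y=int(p[0])-60,int(p[1])-60
cv2.imwrite("pics/c2.png",np.hstack([o,cv2.resize(im2[max(0,y):y+120,x:x+120],(400,400))]))
```

```text
[0.54017388 0.22001449 0.09088928] [-0.51081564  0.13777888  1.09659723] 0.04265186405534447
```

View pics/c2.png

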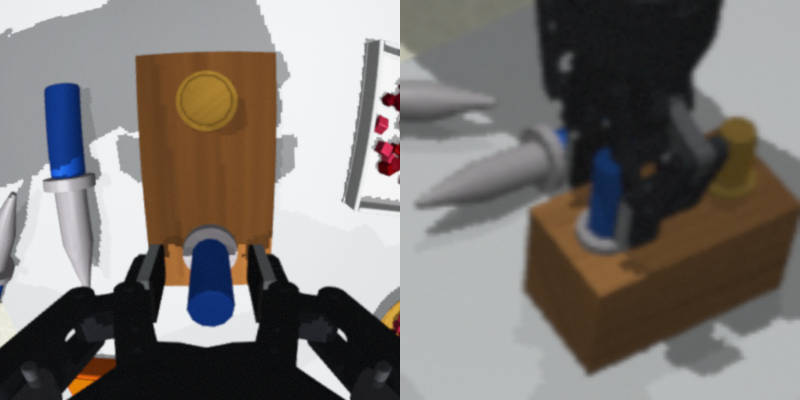

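The left view shows the blue handle centred between the pads at about (208,280), with the bolt clear at (207,100). The other two drifts now lie on the table, and my path stayed well clear of them. I'll close on the handle.

Call:
{"api": "apply_moves", "payload": {
  "moves": [0.08, 0, 0.1, 0, 0, 0, 0.08, 0, 0.1, 0, 0, 0, 0.08, 0, 0.1, 0, 0, 0, 0.08, 0, 0.1, 0, 0, 0, 0.08, 0, 0.1, 0, 0, 0, 0.08, 0, 0.1, 0, 0, 0, 0.08, 0, 0.1, 0, 0, 0, 0.08, 0, 0.1, 0, 0, 0],
  "claw": 0,
  "newtons": 100
}}

```text
clock: 4.13
tcp_pos: [0.545, 0.2223, 0.0985]
orientation: [0.001, 0.74, 0.673, 0.001]
wrist_force: [-2.3, -1.0, 5.9]
finger_gap: 0.018
grip_force: 97.3
```

Run:
```python
from h import *
im,K,T=cam("scene"); cv2.imwrite("pics/s3.png",im)
s=status.get_state(); print(s["tcp_pos"],s["wrist_force"],s["ft_torque"],s["finger_gap"])
```

```text
[0.54493468 0.22235356 0.0985241 ] [-2.21767016 -0.54895707  7.2469112 ] [-0.18854616  0.58879374 -0.01488311] 0.017887909119925043
```

View pics/s3.png

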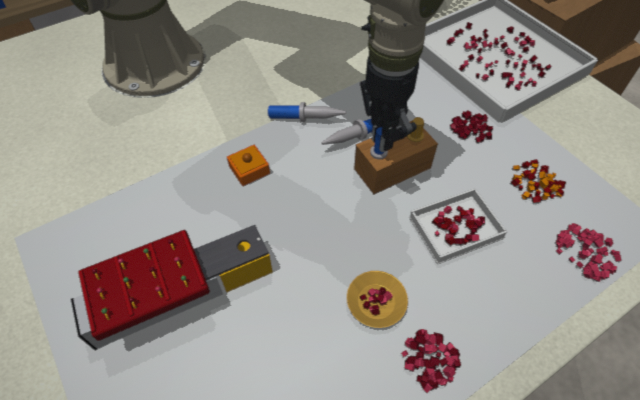

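The scene shows the gripper holding the drift at about (380,140). The two other drifts lie at (300,112) and (350,132), and the case, pan and dish are undisturbed. I'll lift straight up, carry the drift over, and hover above the lens.

Call:
{"api": "apply_moves", "payload": {
  "moves": [0, 0, 1.5, 0, 0, 0, 0, 0, 3, 0, 0, 0, 0, 0, 4.6, 0, 0, 0, 0, 0, 4.6, 0, 0, 0, 1.36, -11.6, 4.6, 0, 0, 0, 1.36, -11.6, 4.6, 0, 0, 0, 1.36, -11.6, 4.6, 0, 0, 0, 1.36, -11.6, 4.6, 0, 0, 0, 1.36, -11.6, 4.6, 0, 0, 0, 1.36, -11.6, 4.6, 0, 0, 0, 1.36, -11.6, 4.6, 0, 0, 0, 1.36, -11.6, 4.6, 0, 0, 0, 1.36, -11.6, 4.6, 0, 0, 0, 1.36, -11.6, 3.2, 0, 0, 0, 1.36, -11.6, 3.2, 0, 0, 0, 1.36, -11.6, 3.2, 0, 0, 0, 1.36, -11.6, 3.2, 0, 0, 0]
}}

```text
clock: 5.6
tcp_pos: [0.5781, -0.0668, 0.1769]
orientation: [0.0, 0.739, 0.673, 0.0]
wrist_force: [0.8, 0.2, -1.6]
finger_gap: 0.0178
grip_force: 99.4
```

Run:
```python
from h import *
s=status.get_state(); print(s["tcp_pos"],s["wrist_force"],s["ft_torque"],s["finger_gap"],s["joint_pos"])
t=s["tcp_pos"]+[0,0,-.0905]; L=[]
for n,w,h in(("scene",100,150),("wrist",100,150)):
    im,K,T=cam(n); cv2.imwrite(f"pics/{n}4.png",im); np.savez(n+"4.npz",K=K,T=T)
    p=proj(n,K,T,t); x,y=int(p[0])-50,max(0,min(250,int(p[1])-75)); print(n,p,x,y)
    L.append(cv2.resize(im[y:y+150,x:x+100],(400,600),interpolation=cv2.INTER_CUBIC))
cv2.imwrite("pics/c4.png",np.hstack(L))
```

```text
[ 0.57806006 -0.06678549  0.1769451 ] [ 0.77891629  0.18219603 -1.63193706] [ 0.06633876 -0.02485205  0.0083112 ] 0.017831933212353723 [-2.52991209e-01  3.50444284e-01 -5.52890911e-02  1.16467470e+00
  1.00869228e-04  1.41105331e+00]
scene [239.78922154 238.61296509] 189 163
wrist [324.31605779 205.86531553] 274 130
```

View pics/c4.png

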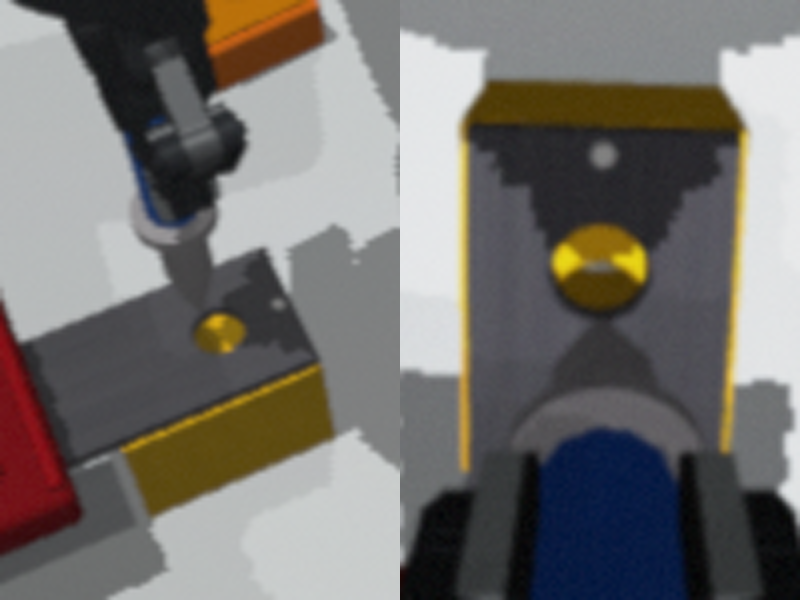

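In the scene crop the tip is at about (203,310) beside the hole at (220,333). In the wrist crop the tip is at (600,320) and the hole at (600,268). I'll compute the relative offset in each camera.

Run:
```python
from h import *
D={n:np.load(n+"4.npz") for n in("scene","wrist")}
z=lambda n,px,h:np.round(onz(n,D[n]["K"],D[n]["T"],px,h),4)
for h in(.0865,.0855,.0835):
  print(h,"tip scene",z("scene",(239.75,240.5),h),"wrist",z("wrist",(324,209.5),h))
print("hole scene",z("scene",(244,246.3),.066),"wrist",z("wrist",(324.1,197),.066),"mark",z("wrist",(324.5,168.8),.066))
w=np.load("w1.npz"); f=lambda c,h:np.round(onz("wrist",w["K"],w["T"],(261+c[0]/6.667,68+c[1]/6.667),h),4)
print("w1 hole",f((413,322),.066),"mark",f((418,91),.066),"lens top",f((413,318),.06),"hole top edge",f((413,229),.066),"bottom",f((413,415),.066))
(o,d),(o2,d2)=[ray(n,D[n]["K"],D[n]["T"],p) for n,p in(("scene",(239.75,240.5)),("wrist",(324,209.5)))]
s=np.linalg.lstsq(np.c_[d,-d2],o2-o,rcond=None)[0]; print("tri tip",o+d*s[0],o2+d2*s[1])
```

```text
0.0865 tip scene [ 0.581  -0.0684  0.0865] wrist [ 0.5775 -0.0697  0.0865]
0.0855 tip scene [ 0.5804 -0.0682  0.0855] wrist [ 0.5775 -0.0701  0.0855]
0.0835 tip scene [ 0.5792 -0.0679  0.0835] wrist [ 0.5774 -0.0708  0.0835]
hole scene [ 0.5813 -0.0645  0.066 ] wrist [ 0.5779 -0.0659  0.066 ] mark [ 0.5806 -0.0421  0.066 ]
w1 hole [ 0.5779 -0.0664  0.066 ] mark [ 0.5808 -0.0419  0.066 ] lens top [ 0.5779 -0.0662  0.06  ] hole top edge [ 0.5789 -0.0565  0.066 ] bottom [ 0.5769 -0.0763  0.066 ]
tri tip [ 0.57949585 -0.06798446  0.08404941] [ 0.57747405 -0.07026215  0.08492735]
```

Both cameras agree that the tip is 3.9 mm to the -y side of the hole's centre, and I want about 5.5 mm. I'll shift 1.5 mm and lower it gently through the lens.

Call:
{"api": "apply_moves", "payload": {
  "moves": [0, -0.06, 0, 0, 0, 0, 0, -0.06, -0.2, 0, 0, 0, 0, -0.06, -0.4, 0, 0, 0, 0, -0.06, -0.6, 0, 0, 0, 0, -0.06, -0.8, 0, 0, 0, 0, -0.06, -0.9, 0, 0, 0, 0, -0.06, -1.0, 0, 0, 0, 0, -0.06, -1.1, 0, 0, 0, 0, -0.06, -1.2, 0, 0, 0, 0, -0.06, -1.3, 0, 0, 0, 0, -0.06, -1.3, 0, 0, 0, 0, -0.06, -1.3, 0, 0, 0]
}}

```text
clock: 6.7
tcp_pos: [0.5782, -0.0688, 0.1433]
orientation: [-0.0, 0.74, 0.673, 0.001]
wrist_force: [1.8, 4.4, -2.7]
finger_gap: 0.0178
grip_force: 99.6
```

The tip is through both holes, and it is meeting the tongue's edge with about 4 N. I'll carry on down, leading toward -y.

Call:
{"api": "apply_moves", "payload": {
  "moves": [0, -0.02, -0.05, 0, 0, 0, 0, -0.04, -0.1, 0, 0, 0, 0, -0.05, -0.15, 0, 0, 0, 0, -0.06, -0.2, 0, 0, 0, 0, -0.07, -0.25, 0, 0, 0, 0, -0.08, -0.3, 0, 0, 0, 0, -0.09, -0.35, 0, 0, 0, -0.01, -0.1, -0.4, 0, 0, 0, -0.01, -0.11, -0.45, 0, 0, 0, -0.01, -0.12, -0.5, 0, 0, 0, -0.01, -0.12, -0.5, 0, 0, 0]
}}

```text
clock: 7.62
tcp_pos: [0.5778, -0.0716, 0.1317]
orientation: [-0.0, 0.74, 0.673, 0.001]
wrist_force: [-1.0, 6.1, 2.6]
finger_gap: 0.0178
grip_force: 100.2
```

Call:
{"api": "apply_moves", "payload": {
  "moves": [0, 0, -0.05, 0, 0, 0, 0, -0.01, -0.1, 0, 0, 0, 0, -0.01, -0.15, 0, 0, 0, 0, -0.02, -0.2, 0, 0, 0, 0, -0.02, -0.25, 0, 0, 0, -0.01, -0.03, -0.3, 0, 0, 0, -0.01, -0.03, -0.35, 0, 0, 0, -0.01, -0.03, -0.4, 0, 0, 0, -0.01, -0.03, -0.4, 0, 0, 0]
}}

```text
clock: 8.37
tcp_pos: [0.5773, -0.0723, 0.1211]
orientation: [-0.001, 0.74, 0.673, 0.001]
wrist_force: [-0.3, 5.7, 0.8]
finger_gap: 0.0176
grip_force: 100.0
```

Call:
{"api": "apply_moves", "payload": {
  "moves": [0, 0, -0.04, 0, 0, 0, 0, 0, -0.08, 0, 0, 0, 0, 0, -0.12, 0, 0, 0, 0, 0, -0.16, 0, 0, 0, 0, 0, -0.2, 0, 0, 0, 0, 0, -0.2, 0, 0, 0]
}}

```text
clock: 8.87
tcp_pos: [0.5773, -0.0723, 0.1162]
orientation: [-0.001, 0.74, 0.673, 0.001]
wrist_force: [-0.9, 5.7, 2.0]
finger_gap: 0.0175
grip_force: 100.0
```

Call:
{"api": "apply_moves", "payload": {
  "moves": [0, 0, -0.06, 0, 0, 0, 0, 0, -0.12, 0, 0, 0, 0, 0, -0.18, 0, 0, 0, 0, 0, -0.24, 0, 0, 0, 0, 0, -0.3, 0, 0, 0, 0, 0, -0.36, 0, 0, 0, 0, 0, -0.42, 0, 0, 0, 0, 0, -0.48, 0, 0, 0, 0, 0, -0.54, 0, 0, 0, 0, 0, -0.6, 0, 0, 0, 0, 0, -0.66, 0, 0, 0, 0, 0, -0.66, 0, 0, 0]
}}

```text
clock: 9.87
tcp_pos: [0.5771, -0.0723, 0.0995]
orientation: [-0.001, 0.74, 0.673, 0.0]
wrist_force: [-0.1, 6.9, 0.7]
finger_gap: 0.0175
grip_force: 99.9
```

Call:
{"api": "apply_moves", "payload": {
  "moves": [0, 0, -0.04, 0, 0, 0, 0, 0, -0.08, 0, 0, 0, 0, 0, -0.12, 0, 0, 0, 0, 0, -0.16, 0, 0, 0, 0, 0, -0.2, 0, 0, 0, 0, 0, -0.24, 0, 0, 0, 0, 0, -0.24, 0, 0, 0]
}}

```text
clock: 10.45
tcp_pos: [0.5772, -0.0724, 0.0945]
orientation: [-0.0, 0.74, 0.673, 0.0]
wrist_force: [-2.3, 6.1, 7.0]
finger_gap: 0.0179
grip_force: 100.8
```

Call:
{"api": "apply_moves", "payload": {
  "moves": [0, 0, -0.06, 0, 0, 0, 0, 0, -0.12, 0, 0, 0, 0, 0, -0.12, 0, 0, 0, 0, 0, -0.12, 0, 0, 0]
}}

```text
clock: 10.78
tcp_pos: [0.5772, -0.0726, 0.0944]
orientation: [0.001, 0.74, 0.673, 0.001]
wrist_force: [-8.6, 7.2, 23.6]
finger_gap: 0.0178
grip_force: 102.8
```

The collar is seated: 24 N with no further travel. I'll ease the pressure and nudge toward -y to take up the shank's clearance, so the drift touches both walls and the holes end up flush.

Call:
{"api": "apply_moves", "payload": {
  "moves": [0, 0, 0.1, 0, 0, 0, 0, 0, 0.15, 0, 0, 0, 0, -0.02, 0.15, 0, 0, 0, 0, -0.04, 0.15, 0, 0, 0, 0, -0.06, 0.15, 0, 0, 0, 0, -0.06, 0.15, 0, 0, 0]
}}

```text
clock: 11.28
tcp_pos: [0.5771, -0.0737, 0.0947]
orientation: [-0.001, 0.74, 0.673, 0.001]
wrist_force: [-2.8, 7.3, 5.8]
finger_gap: 0.0176
grip_force: 99.9
```

Call:
{"api": "apply_moves", "payload": {
  "moves": [0, -0.02, 0, 0, 0, 0, 0, -0.04, 0, 0, 0, 0, 0, -0.04, 0, 0, 0, 0]
}}

```text
clock: 11.53
tcp_pos: [0.577, -0.074, 0.0947]
orientation: [-0.001, 0.74, 0.673, 0.001]
wrist_force: [-1.8, 9.3, 6.2]
finger_gap: 0.0178
grip_force: 100.0
```

Call:
{"api": "apply_moves", "payload": {
  "moves": [0, 0.05, 0, 0, 0, 0, 0, 0.05, 0.3, 0, 0, 0, 0, 0.05, 0.7, 0, 0, 0, 0, 0.05, 1.3, 0, 0, 0, 0, 0.05, 2.0, 0, 0, 0, 0, 0.05, 3.0, 0, 0, 0, 0, 0.05, 4.4, 0, 0, 0, 0, 0.05, 4.4, 0, 0, 0, -1.34, 11.87, 4.4, 0, 0, 0, -1.34, 11.87, 4.4, 0, 0, 0, -1.34, 11.87, 4.4, 0, 0, 0, -1.34, 11.87, 4.4, 0, 0, 0, -1.34, 11.87, 4.4, 0, 0, 0, -1.34, 11.87, 4.4, 0, 0, 0, -1.34, 11.87, 4.4, 0, 0, 0, -1.34, 11.87, 4.4, 0, 0, 0, -1.34, 11.87, 4.0, 0, 0, 0, -1.34, 11.87, 3.2, 0, 0, 0, -1.34, 11.87, 2.4, 0, 0, 0, -1.34, 11.87, 2.4, 0, 0, 0]
}}

```text
clock: 13.2
tcp_pos: [0.5417, 0.2184, 0.1494]
orientation: [-0.001, 0.74, 0.672, -0.004]
wrist_force: [-0.6, -1.0, -2.2]
finger_gap: 0.0177
grip_force: 99.5
```

Run:
```python
from h import *
s=status.get_state(); print(s["tcp_pos"],s["wrist_force"],s["finger_gap"])
t=s["tcp_pos"]+[0,0,-.08]; L=[]
for n in("scene","wrist"):
    im,K,T=cam(n); cv2.imwrite(f"pics/{n}5.png",im); np.savez(n+"5.npz",K=K,T=T)
    p=proj(n,K,T,t); x,y=int(p[0])-50,max(0,min(250,int(p[1])-75)); print(n,p,x,y)
    L.append(cv2.resize(im[y:y+150,x:x+100],(400,600),interpolation=cv2.INTER_CUBIC))
cv2.imwrite("pics/c5.png",np.hstack(L))
```

```text
[0.54169882 0.21839111 0.14935625] [-0.60584233 -0.95825617 -2.24649235] 0.017701905309243458
scene [376.17289225 152.09305099] 326 77
wrist [325.02891323 210.07760094] 275 135
```

View pics/c5.png

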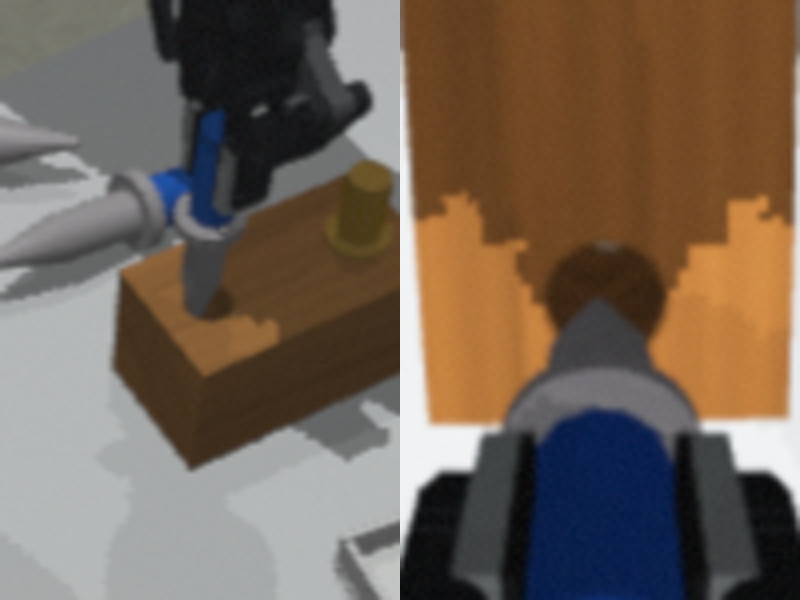

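The wrist crop shows the socket mouth centred near (607,300) and the tip inside it at (598,298). I'll compute the offset.

Run:
```python
from h import *
D=np.load("wrist5.npz"); z=lambda px,h:np.round(onz("wrist",D["K"],D["T"],px,h),4)
print("tip",z((324.5,209.3),.058),"tip ref",z((324.5,209.3),.06))
for px in((326.75,195.75),(311.75,209),(341.75,209)): print("mouth edge top/left/right",z(px,.07))
# seat in scene 0: drift collar/handle
s=status.get_state(); print(s["tcp_pos"])
```

```text
tip [0.5409 0.215  0.058 ] tip ref [0.541  0.2157 0.06  ]
mouth edge top/left/right [0.5441 0.2296 0.07  ]
mouth edge top/left/right [0.532  0.2204 0.07  ]
mouth edge top/left/right [0.5542 0.2183 0.07  ]
[0.54344133 0.21910246 0.15307068]
```

Call:
{"api": "apply_moves", "payload": {
  "moves": [0.01, 0.11, 0, 0, 0, 0, 0.01, 0.11, -0.2, 0, 0, 0, 0.01, 0.11, -0.4, 0, 0, 0, 0.01, 0.11, -0.6, 0, 0, 0, 0.01, 0.11, -0.8, 0, 0, 0, 0.01, 0.11, -1.0, 0, 0, 0, 0.01, 0.11, -1.2, 0, 0, 0, 0.01, 0.11, -1.4, 0, 0, 0, 0.01, 0.11, -1.6, 0, 0, 0, 0.01, 0.11, -1.8, 0, 0, 0, 0.01, 0.11, -1.9, 0, 0, 0, 0.01, 0.11, -2.0, 0, 0, 0, 0.01, 0.11, -2.0, 0, 0, 0]
}}

```text
clock: 14.38
tcp_pos: [0.5439, 0.2237, 0.1036]
orientation: [-0.0, 0.74, 0.673, -0.0]
wrist_force: [0.1, -0.7, -1.1]
finger_gap: 0.0176
grip_force: 99.5
```

Free so far. I'll go down to the collar, then release.

Call:
{"api": "apply_moves", "payload": {
  "moves": [0, 0, -0.06, 0, 0, 0, 0, 0, -0.12, 0, 0, 0, 0, 0, -0.18, 0, 0, 0, 0, 0, -0.22, 0, 0, 0, 0, 0, -0.22, 0, 0, 0, 0, 0, -0.22, 0, 0, 0]
}}

```text
clock: 14.88
tcp_pos: [0.5443, 0.2238, 0.0989]
orientation: [0.0, 0.74, 0.673, 0.0]
wrist_force: [-0.7, -0.4, -1.3]
finger_gap: 0.0178
grip_force: 99.5
```

Call:
{"api": "apply_moves", "payload": {
  "moves": [0, 0, -0.03, 0, 0, 0, 0, 0, -0.03, 0, 0, 0, 0, 0, -0.03, 0, 0, 0, 0, 0, -0.03, 0, 0, 0, 0, 0, -0.03, 0, 0, 0, 0, 0, -0.03, 0, 0, 0, 0, 0, 0.4, 0, 0, 0, 0, 0, 1.2, 0, 0, 0, 0, 0, 2.4, 0, 0, 0, 0, 0, 4.0, 0, 0, 0, 0, 0, 4.0, 0, 0, 0],
  "claw": 50
}}

```text
clock: 15.8
tcp_pos: [0.5478, 0.2248, 0.2075]
orientation: [0.003, 0.74, 0.673, 0.005]
wrist_force: [1.0, 0.6, 1.3]
finger_gap: 0.0425
grip_force: 0.0
```

Run:
```python
from h import *
import time
im,K,T=cam("scene"); im,K,T=cam("wrist"); cv2.imwrite("pics/w6.png",im); np.savez("w6.npz",K=K,T=T)
s=status.get_state(); print(s["tcp_pos"],s["wrist_force"],s["finger_gap"])
im2,K2,T2=cam("scene"); cv2.imwrite("pics/s6.png",im2)
cv2.imwrite("pics/c6.png",np.hstack([cv2.resize(im[80:280,225:425],(400,400),interpolation=cv2.INTER_CUBIC),cv2.resize(im2[80:220,310:450],(400,400),interpolation=cv2.INTER_CUBIC)]))
h=cv2.cvtColor(im,cv2.COLOR_BGR2HSV)
for nm,lo,hi in(("blue",(105,120,40),(125,255,255)),("brass",(19,110,60),(32,255,255))):
    for q in cv2.findContours(cv2.inRange(h,lo,hi),0,2)[0]:
        if cv2.contourArea(q)>80: print(nm,cv2.minEnclosingCircle(q),cv2.contourArea(q))
```

```text
[0.54580303 0.22422156 0.20188657] [ 0.00473145 -0.00262312 -0.67756858] 0.04274679583217978
blue ((148.875, 251.5), 17.60025978088379) 511.5
blue ((320.0, 208.65383911132812), 19.75543785095215) 743.5
blue ((221.90550231933594, 126.2044677734375), 31.794151306152344) 1327.5
brass ((478.3571472167969, 270.9285583496094), 32.11356735229492) 2261.0
brass ((317.0348815917969, 108.96511840820312), 17.078651428222656) 836.0
```

View pics/c6.png

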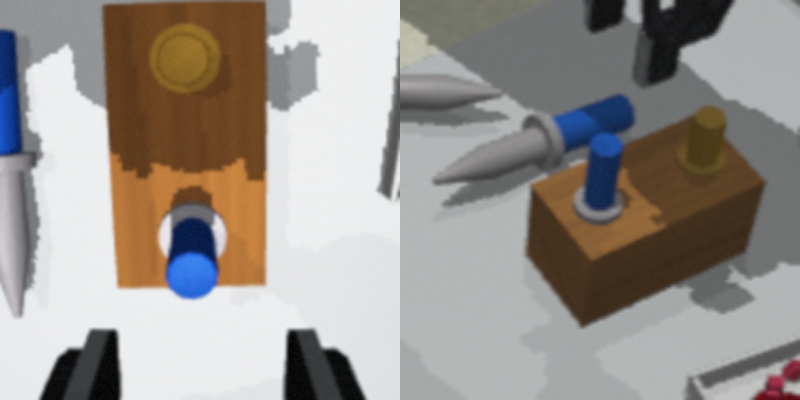

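The drift stands seated in its socket, with its collar flat on the block, and the bolt is at (317,109) in the wrist view. I'll locate the bolt.

Run:
```python
from h import *
for k in range(2): im,K,T=cam("wrist")
s=status.get_state(); print(s["tcp_pos"])
h=cv2.cvtColor(im,cv2.COLOR_BGR2HSV)
m=cv2.inRange(h,(19,110,60),(32,255,255))
for q in cv2.findContours(m,0,2)[0]:
    c,r=cv2.minEnclosingCircle(q)
    if cv2.contourArea(q)>80: print(c,r,onz("wrist",K,T,c,.072), onz("wrist",K,T,(c[0]+r,c[1]),.072)-onz("wrist",K,T,c,.072))
m=cv2.inRange(h,(105,120,130),(125,255,255))
for q in cv2.findContours(m,0,2)[0]:
    c,r=cv2.minEnclosingCircle(q)
    if cv2.contourArea(q)>80: print("blue",c,r,onz("wrist",K,T,c,.126))
```

```text
[0.54348861 0.22359593 0.19785426]
(484.6369934082031, 273.5684814453125) 32.53862380981445 [0.70784658 0.11673901 0.072     ] [ 0.04608524 -0.00905754  0.        ]
(322.2636413574219, 107.04545593261719) 17.530296325683594 [0.54853209 0.29849091 0.072     ] [ 0.01455114 -0.00135692  0.        ]
blue (149.80487060546875, 251.6602783203125) 17.75237274169922 [0.3915464  0.20288612 0.126     ]
blue (325.69708251953125, 217.8211669921875) 12.882766723632812 [0.5439046  0.22109937 0.126     ]
blue (224.291259765625, 132.21359252929688) 24.248096466064453 [0.48004072 0.29031033 0.126     ]
```

Call:
{"api": "apply_moves", "payload": {
  "moves": [0.2, 3.0, 0, 0, 0, 0, 0.2, 3.0, 0, 0, 0, 0, 0.2, 3.0, 0, 0, 0, 0, 0.2, 3.0, -0.5, 0, 0, 0, 0.2, 3.0, -1.5, 0, 0, 0, 0.2, 3.0, -2.5, 0, 0, 0, 0.2, 3.0, -3.3, 0, 0, 0, 0.2, 3.0, -4.0, 0, 0, 0, 0.2, 3.0, -4.3, 0, 0, 0, 0.2, 3.0, -4.3, 0, 0, 0, 0.2, 3.0, -4.3, 0, 0, 0]
}}

```text
clock: 16.97
tcp_pos: [0.5487, 0.2984, 0.0906]
orientation: [-0.0, 0.74, 0.673, -0.001]
wrist_force: [-0.5, 0.6, 0.3]
finger_gap: 0.0428
grip_force: 0.0
```

Call:
{"api": "apply_moves", "payload": {
  "moves": [0, 0, 0, 0, 0, 0, 0, 0, 0, 0, 0, 0, 0, 0, 0, 0, 0, 0, 0, 0, 0, 0, 0, 0, 0, 0, 0, 0, 0, 0, 0, 0, 0, 0, 0, 0, 0, 0, 0, 0, 0, 0, 0, 0, 0, 0, 0, 0],
  "claw": 0,
  "newtons": 80
}}

```text
clock: 17.63
tcp_pos: [0.5503, 0.2991, 0.0927]
orientation: [0.001, 0.74, 0.673, 0.001]
wrist_force: [-1.1, 0.3, 6.1]
finger_gap: 0.0178
grip_force: 78.3
```

Call:
{"api": "apply_moves", "payload": {
  "moves": [0, 0, 0.8, 0, 0, 0, 0, 0, 2.0, 0, 0, 0, 0, 0, 3.4, 0, 0, 0, 0, 0, 4.4, 0, 0, 0, 1.15, -15.0, 4.4, 0, 0, 0, 1.15, -15.0, 4.4, 0, 0, 0, 1.15, -15.0, 4.4, 0, 0, 0, 1.15, -15.0, 4.4, 0, 0, 0, 1.15, -15.0, 4.4, 0, 0, 0, 1.15, -15.0, 4.4, 0, 0, 0, 1.15, -15.0, 4.4, 0, 0, 0, 1.15, -15.0, 4.4, 0, 0, 0, 1.15, -15.0, 4.4, 0, 0, 0, 1.15, -15.0, 4.4, 0, 0, 0, 1.15, -15.0, 3.4, 0, 0, 0, 1.15, -15.0, 2.6, 0, 0, 0, 1.15, -15.0, 2.6, 0, 0, 0, 1.15, -15.0, 2.6, 0, 0, 0, 1.15, -15.0, 2.6, 0, 0, 0]
}}

```text
clock: 19.22
tcp_pos: [0.5782, -0.076, 0.157]
orientation: [0.0, 0.74, 0.673, 0.0]
wrist_force: [0.2, -0.4, -0.8]
finger_gap: 0.0175
grip_force: 78.3
```

Run:
```python
from h import *
for k in range(2): im,K,T=cam("wrist")
s=status.get_state(); print(s["tcp_pos"],s["wrist_force"],s["finger_gap"])
cv2.imwrite("pics/w7.png",im); np.savez("w7.npz",K=K,T=T)
im2,K2,T2=cam("scene"); np.savez("s7.npz",K=K2,T=T2); cv2.imwrite("pics/s7.png",im2)
t=s["tcp_pos"]+[0,-.002,-.0677]; L=[]
for n,i,k,tt in(("scene",im2,K2,T2),("wrist",im,K,T)):
    p=proj(n,k,tt,t); x,y=int(p[0])-50,max(0,min(250,int(p[1])-75)); print(n,p,x,y)
    L.append(cv2.resize(i[y:y+150,x:x+100],(400,600),interpolation=cv2.INTER_CUBIC))
cv2.imwrite("pics/c7.png",np.hstack(L))
```

```text
[ 0.57882414 -0.07604619  0.15768347] [-0.55738495  0.0601678  -1.49369017] 0.0176809560662939
scene [232.91594213 241.3456224 ] 182 166
wrist [325.65931093 219.64728712] 275 144
```

View pics/c7.png

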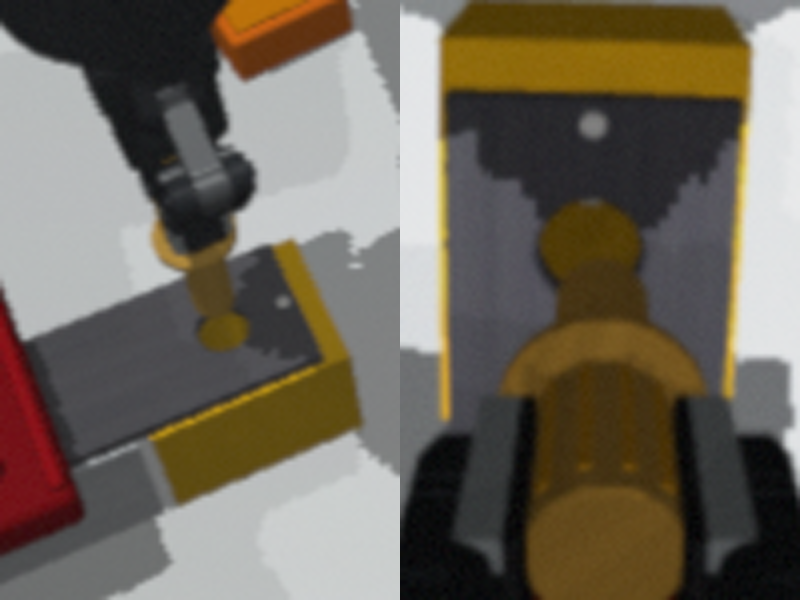

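The tongue has slid about 10 mm to -y: the anchor's yellow edge now shows beyond the mark at (593,125). In the wrist crop the hole is centred at x≈591 with its top edge at row 203. The bolt's end is centred at x≈602 with its far edge at row 262. I'll work out the correction.

Run:
```python
from h import *
D=np.load("w7.npz"); S=np.load("s7.npz")
z=lambda px,h:np.round(onz("wrist",D["K"],D["T"],px,h),4)
zs=lambda px,h:np.round(onz("scene",S["K"],S["T"],px,h),4)
m=z((323.25,175.25),.066); print("mark",m,"hole from mark",m[:2]-25e-3*np.array([.117,.993]),"hole L/R/top",z((310,206),.066),z((335.5,206),.066),z((322.75,194.75),.066))
zt=.1577-.0677
print("bolt tip L/R",z((275+157/4,213),zt),z((275+248/4,213),zt),"far edge",z((325.4,209.5),zt))
print("scene hole",zs((182+222/4,166+333/4),.066),"mark",zs((182+283/4,166+302/4),.066),"bolt tip low",zs((182+213/4,166+310/4),zt))
```

```text
mark [ 0.5796 -0.0517  0.066 ] hole from mark [ 0.576675 -0.076525] hole L/R/top [ 0.567 -0.075  0.066] [ 0.5866 -0.0769  0.066 ] [ 0.5777 -0.0669  0.066 ]
bolt tip L/R [ 0.5714 -0.0723  0.09  ] [ 0.5872 -0.0739  0.09  ] far edge [ 0.5794 -0.0705  0.09  ]
scene hole [ 0.5804 -0.0752  0.066 ] mark [ 0.5811 -0.0493  0.066 ] bolt tip low [ 0.584  -0.0769  0.09  ]
```

Call:
{"api": "apply_moves", "payload": {
  "moves": [-0.1, 0.07, 0, 0, 0, 0, -0.1, 0.07, -0.3, 0, 0, 0, -0.1, 0.07, -0.6, 0, 0, 0, -0.1, 0.07, -0.7, 0, 0, 0, -0.1, 0.07, -0.8, 0, 0, 0, -0.1, 0.07, -0.88, 0, 0, 0, -0.1, 0.07, -0.96, 0, 0, 0, -0.1, 0.07, -1.04, 0, 0, 0, -0.1, 0.07, -1.12, 0, 0, 0, -0.1, 0.07, -1.2, 0, 0, 0, -0.1, 0.07, -1.2, 0, 0, 0]
}}

```text
clock: 20.28
tcp_pos: [0.5752, -0.0744, 0.1258]
orientation: [-0.0, 0.74, 0.673, -0.0]
wrist_force: [-0.6, 0.1, -1.3]
finger_gap: 0.0174
grip_force: 78.3
```

Call:
{"api": "apply_moves", "payload": {
  "moves": [0.02, 0, -0.1, 0, 0, 0, 0.02, 0, -0.2, 0, 0, 0, 0.02, 0, -0.3, 0, 0, 0, 0.02, 0, -0.4, 0, 0, 0, 0.02, 0, -0.5, 0, 0, 0, 0.02, 0, -0.6, 0, 0, 0, 0.02, 0, -0.7, 0, 0, 0, 0.02, 0, -0.8, 0, 0, 0, 0.02, 0, -0.9, 0, 0, 0, 0.02, 0, -1.0, 0, 0, 0, 0.02, 0, -1.1, 0, 0, 0, 0.02, 0, -1.2, 0, 0, 0, 0.02, 0, -1.3, 0, 0, 0, 0.02, 0, -1.3, 0, 0, 0]
}}

```text
clock: 21.45
tcp_pos: [0.5756, -0.0744, 0.0931]
orientation: [-0.0, 0.74, 0.673, -0.0]
wrist_force: [0.3, 0.1, -1.1]
finger_gap: 0.0176
grip_force: 78.3
```

Call:
{"api": "apply_moves", "payload": {
  "moves": [0, 0, -0.05, 0, 0, 0, 0, 0, -0.1, 0, 0, 0, 0, 0, -0.15, 0, 0, 0, 0, 0, -0.2, 0, 0, 0, 0, 0, -0.22, 0, 0, 0, 0, 0, -0.22, 0, 0, 0]
}}

```text
clock: 21.95
tcp_pos: [0.5761, -0.0745, 0.0888]
orientation: [0.0, 0.74, 0.673, 0.0]
wrist_force: [-2.3, 0.6, 3.8]
finger_gap: 0.0174
grip_force: 78.9
```

The flange is seated at 0.0888 (0.0887 predicted) with 4 N. I'll release and lift clear.

Call:
{"api": "apply_moves", "payload": {
  "moves": [0, 0, 0, 0, 0, 0, 0, 0, 0, 0, 0, 0, 0, 0, 0, 0, 0, 0, 0, 0, 0, 0, 0, 0, 0, 0, 0, 0, 0, 0, 0, 0, 0, 0, 0, 0, 0, 0, 0.4, 0, 0, 0, 0, 0, 1.2, 0, 0, 0, 0, 0, 2.4, 0, 0, 0, 0, 0, 4.0, 0, 0, 0, 0, -3, 4.0, 0, 0, 0, 0, -3, 4.0, 0, 0, 0, 0, -3, 4.0, 0, 0, 0, 0, -3, 4.0, 0, 0, 0, 0, -3, 4.0, 0, 0, 0],
  "claw": 50
}}

```text
clock: 23.2
tcp_pos: [0.5756, -0.1494, 0.1884]
orientation: [-0.0, 0.74, 0.672, 0.0]
wrist_force: [1.4, 0.2, 0.7]
finger_gap: 0.0428
grip_force: 0.0
```

Run:
```python
from h import *
for k in range(4): im,K,T=cam("wrist")
s=status.get_state(); print(s["tcp_pos"],s["wrist_force"],s["finger_gap"],s["clock"])
h=cv2.cvtColor(im,cv2.COLOR_BGR2HSV); p=proj("wrist",K,T,(.5765,-.0765,.069)); print("expect flange",p)
m=cv2.inRange(h,(12,80,40),(34,255,255))
for q in cv2.findContours(m,0,2)[0]:
    c,r=cv2.minEnclosingCircle(q)
    if cv2.contourArea(q)>80: print(np.round(c,1),round(r,1),cv2.contourArea(q),onz("wrist",K,T,c,.069).round(4),"r mm",round(1e3*np.linalg.norm(onz("wrist",K,T,(c[0]+r,c[1]),.069)-onz("wrist",K,T,c,.069)),1))
im2,K2,T2=cam("scene"); h2=cv2.cvtColor(im2,cv2.COLOR_BGR2HSV)
h0=cv2.cvtColor(cv2.imread("pics/scene0.png"),cv2.COLOR_BGR2HSV)
for nm,hh in(("start",h0),("now",h2)):
  for lo,hi in(((105,120,60),(125,255,255)),((5,150,60),(32,255,255))):
    print(nm,[(tuple(np.round(cv2.minAreaRect(q)[0],0)),cv2.contourArea(q)) for q in cv2.findContours(cv2.inRange(hh,lo,hi),0,2)[0] if cv2.contourArea(q)>60])
print("bolt head expected scene",proj("scene",K2,T2,(.58,-.0752,.087)))
```

```text
[ 0.57578779 -0.14834467  0.18806642] [-0.25128401  0.0136807  -0.45958178] 0.042367106614438675 23.4
expect flange [317.98984598 111.20366286]
[  9.9 337. ] 25.0 473.5 [-0.1176 -0.3918  0.069 ] r mm 140.5
[317.4 109.5] 19.2 1090.5 [ 0.5761 -0.0751  0.069 ] r mm 15.5
[318.2 110.4] 57.8 1028.5 [ 0.5767 -0.0758  0.069 ] r mm 47.2
[142.5  40. ] 33.9 1856.0 [0.4245 0.0152 0.069 ] r mm 37.1
[469.5   0.5] 27.5 473.0 [0.7181 0.018  0.069 ] r mm 29.9
start [((np.float64(379.0), np.float64(139.0)), 209.5), ((np.float64(309.0), np.float64(104.0)), 420.0), ((np.float64(356.0), np.float64(87.0)), 385.5)]
start [((np.float64(377.0), np.float64(299.0)), 2470.5), ((np.float64(247.0), np.float64(272.0)), 868.5), ((np.float64(244.0), np.float64(246.0)), 76.0), ((np.float64(555.0), np.float64(189.0)), 75.5), ((np.float64(528.0), np.float64(189.0)), 93.0), ((np.float64(546.0), np.float64(180.0)), 160.5), ((np.float64(248.0), np.float64(164.0)), 983.0), ((np.float64(397.0), np.float64(146.0)), 1523.5)]
now [((np.float64(382.0), np.float64(133.0)), 494.5), ((np.float64(283.0), np.float64(112.0)), 323.5)]
now [((np.float64(377.0), np.float64(299.0)), 2464.0), ((np.float64(235.0), np.float64(242.0)), 305.5), ((np.float64(241.0), np.float64(259.0)), 1004.5), ((np.float64(555.0), np.float64(189.0)), 77.5), ((np.float64(528.0), np.float64(188.0)), 93.5), ((np.float64(546.0), np.float64(180.0)), 161.5), ((np.float64(248.0), np.float64(164.0)), 984.0), ((np.float64(397.0), np.float64(145.0)), 1433.0)]
bolt head expected scene [235.30128968 242.02830832]
```

The flange measures 15.5 mm radius at its seated height and the head is exactly where predicted. The case and pan haven't moved, and the gripper is clear. Handing in.

```bash
python3 -c "
from workcell import job
print(job.hand_in())"
```

```text
the job is handed in; nothing more can be done
None
```

The drift wedged the tongue about 10 mm to -y into line and is back in its socket, the bolt is fully home and released, and the job was handed in at about 23 s with no verdict returned; the two look-alike drifts on the table toppled early on, though I saw no contact with the arm.

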